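# Lock the flacon carriage under the filling nozzle

## Task

Bring the perfume flacon under the filling nozzle: with the fingertips push the black knob of the carriage along the long leg of the L-shaped slot to the corner, then push it away from the corner into the short leg until it is fully home, and leave it there. Only push the knob, never pinch it between the fingers; do not touch the flacon, and leave the bottles, the beaker and the roll of tape as they stand.

Things in the scene. Friction and masses are not known exactly. Their poses are not given: they have to be found in the camera images.
- stand: Filling stand fixed to the bench: black base 10 mm thick (x -85 to +210, y -125 to +125 mm), origin at table height. x points away from the robot. Over its robot side (x -80 to +45 mm) lies an aluminium cover plate, top 34 mm above the table, with an L-shaped slot 16 mm wide: long leg along y, short leg along +x. The pin's axis is at x = -32 + seat, y = -55 + travel (mm).
- slot_corner (a point): Where the pin's axis stands at the corner of the slot, against the wall at the end of the long leg (stand's x -30, y +55 mm), at the plate's top, 34 mm above the table
- slot_end (a point): Where the pin's axis stands when fully home at the end of the short leg (stand's x +8, y +53 mm), at the plate's top, 34 mm above the table
- nozzle (a point): Tip of the steel filling nozzle, 108 mm above the table, at the stand's x 136, y 54 mm; the flacon's neck stands under it when home. Its round body (20 mm) reaches 175 mm above the table and hangs by a steel arm on a post (16 mm thick, 160 mm high) at the stand's x 185, y 108 mm.
- knob (a point): Centre of the black knob on the 12 mm steel pin that rises through the slot: four upright round lobes like a clover, 22 x 22 mm across along the stand's x and y, 38 mm tall, from 48 to 86 mm above the table; this point is 67 mm above the table on the pin's axis.
- travel (a joint): Pin's travel along the long leg (stand's +y), m: 0 at the closed end, 0.110 against the wall at the corner. It starts between 0 and 0.045. The short leg opens off the corner and admits the pin only between about 0.106 and 0.110. It slides with 1 to 4 N of friction and stays where left.
- seat (a joint): Pin's travel along the short leg (stand's +x), m: 0 to 0.004 is the play in the long leg, 0.040 against the end of the short leg (fully home). Slides with 1 to 4 N of friction and stays where left.
- flacon: Square clear glass perfume flacon, 40 x 40 mm, 52 mm tall plus a 12 mm neck (top 87 mm above the table), clamped in a white nest on the carriage, its axis 125 mm beyond the knob along the stand's x; it moves with the knob. Origin at the centre of its underside.
- lobe_back: Knob lobe on the robot's side (stand's -x); the lobes are 12 mm round and 38 mm tall, origins at their undersides, 48 mm above the table, each 5 mm from the knob's axis
- lobe_front: Knob lobe on the far side (stand's +x)
- lobe_right: Knob lobe on the stand's -y side
- lobe_left: Knob lobe on the stand's +y side
- bottle_a: Loose amber glass bottle with black cap, 44 mm across, 85 mm tall, origin at the centre of its underside; leave alone
- bottle_b: Loose amber glass bottle with black cap, 36 mm across, 70 mm tall, origin at the centre of its underside; leave alone
- beaker: Loose open glass beaker, 60 mm across, 75 mm tall, origin at the centre of its underside; leave alone
- tape: Loose roll of paper tape lying flat, 84 mm across, 24 mm tall, origin at the centre of its underside; leave alone

How it is judged:
By the outcome, as a careful person would: the job done as asked, in the order asked, and still so for the second after the job is handed in, with the robot touching nothing.
It also fails if it takes over 48 s, if anything falls off the work surface, if the arm or the gripper's body presses on something with over 40 N, if the wrist force passes 120 N, or if a joint passes its speed limit or range.

## Robot

A 6-joint arm with a two-finger parallel gripper is mounted at the origin on the work surface. World frame = base frame: x ahead of the robot, y to its left, z up, the work surface at z = 0. Lengths are in mm, angles in rad, forces in N, time in s.
With the tool pointing down it reaches from about 350 to 875 mm from the base axis. Payload 4.2 kg.
Tool frame: the origin (TCP) lies at the very end of the fingers, on their centre line; the grasp point (between the pads) lies 19 mm behind it; x points along the fingers, y is the direction in which the jaws open and shut, and the axes are right-handed (so a half turn about x gives the same grasp; the last joint's range is limited). The gripper opens to 87 mm and grips with 3 to 60 N. Pads are 19 mm wide; open, the fingers measure 117 mm over their backs; the gripper's body (75 mm by 190 mm) begins 51 mm behind the grasp point.
Start: joints at [-0.963, 0.385, 0.008, 0, -1.194, -0.259], TCP at [213.621, -587.337, 222.55] pointing down, gripper open.
Joint ranges: [-3.14, 3.14], [-1.21, 2.06], [-1.07, 1.41], [-3.16, 2.05], [-2.99, -0.16], [-3.1, 3.1]. Speed limits (rad/s): [2.79, 2.79, 3.14, 3.14, 3.14, 3.14].

## Interface

Orientations are given as a rotation vector (axis times angle).
In Python, from cell import robot, eyes gives the robot as it stands. The module is installed in compiled form; this text tells all that it offers.
- The arm moves only by the tool send_rows, never from a script. Its argument "series" is text: rows parted by semicolons, each of 5 numbers parted by spaces: the shift along the world's x, y, z in mm, then the turn about the world's z in degrees, then the closure, from -1 (fully open) to 1 (shut). A call has 1 to 10 rows; each row is the pose to reach, as a shift and turn from the pose commanded when the call began; what a row does not reach only later rows make up. A row lasts 1/8 s, in which the tool goes at most 62.5 mm and 10.7 degrees, less where a joint would pass 70% of its speed; a pose out of reach is approached as far as the arm can. A call with a gripper value outside its range is refused whole. The fingers move at their own pace and stop on an object; the grip force is fixed at half the most. Time passes only in rows, so rows that repeat a pose let the fingers close. It gives the time, the measured TCP pose, the force and the opening at its end, in the units of the state.
- robot.state(): the state, without advancing time (a new reading comes with each control period).
- eyes.get_image(name): name is "scene" or "top"; returns the picture (400x640x3 uint8, red, green, blue); there is no depth.
- eyes.camera_model(name): a dict with "fx", "fy", "cx", "cy" (pixels), "xyz" and "attitude" of the camera in the world. Camera axes: x right, y down, z forward; pixel columns grow to the right and rows downward; lengths in mm; the calibration is good to about 2 mm. A picture is of the moment at which its call begins. camera_model takes no time and is no camera call.
- robot.close_job(): hands the job in, once; it reports no verdict.
The state is a dict: "t": time; "joint_pos": joint angles; "qvel": joint speeds; "joint_torque": joint torques, N m; "ee_pos": TCP position; "ee_rot": TCP orientation; "force": force on the tool from outside, world axes, zero at the start; "torque": the same for the moment, N m; "grip_width": finger opening in mm.
Only numpy, scipy, OpenCV 4.12 (cv2) and the standard library are available. Lean on these libraries where they do the work, as an engineer would, in place of code of your own. Each camera call takes 0.05 s, during which the arm holds its last target.

## Working session

There is one attempt and no reset: what is moved stays moved. The work goes in short steps, Python scripts to look and compute and a tool call to move; the robot and the scene stay as the last step left them, time stands still between calls to the robot, and variables do not carry over. Pictures are saved under pics/ and viewed, and the job is handed in when it is done.

Besides the shell and the picture viewer there is one more tool, called after ">>>" as name(argument=value, ...) on one line, values as JSON. send_rows: Moves the arm, as the interface text tells. Its arguments: {"type":"object","properties":{"series":{"type":"string"}},"required":["series"]}

```bash
mkdir -p pics; cat > h.py <<'E'
import numpy as np, cv2
from scipy.spatial.transform import Rotation as R
from cell import robot, eyes
def snap(n,f):
    im=eyes.get_image(n); cv2.imwrite('pics/'+f,cv2.cvtColor(im,cv2.COLOR_RGB2BGR)); return im
E
python3 - <<'E'
from h import *
for n in ('scene','top'):
    snap(n,n+'0.png'); print(eyes.camera_model(n))
print(robot.state())
E
```

```text
{'fx': 381.04232589854365, 'fy': 381.04232589854365, 'cx': 313.6364309697659, 'cy': 199.11156154350445, 'xyz': array([ 837.9420708 , -328.75695531,  831.14765646]), 'attitude': array([-2.48455996, -0.87256684,  0.22161099])}
{'fx': 375.8986647335789, 'fy': 375.8986647335789, 'cx': 318.2730969535327, 'cy': 205.30573129424386, 'xyz': array([450.14258713,  46.39706167, 847.14082809]), 'attitude': array([-2.19178067,  2.13397115, -0.2108063 ])}
{'t': 0.1, 'joint_pos': array([-9.63373578e-01,  3.85479522e-01,  6.76170583e-03, -4.30965374e-04,
       -1.19402859e+00, -2.58613325e-01]), 'qvel': array([ 0.00072701, -0.00191523,  0.00349802,  0.00177415, -0.00045095,
        0.00209171]), 'joint_torque': array([-4.02764308e-04, -3.91689456e+01,  1.87935591e+01,  4.23193753e+00,
        1.34521592e-02, -7.70806787e-05]), 'ee_pos': array([ 213.44488585, -586.84112917,  221.56938075]), 'ee_rot': array([-0.27206689,  1.55388284,  0.27512425]), 'force': array([-0.64833166,  0.74943131,  0.12656044]), 'torque': array([ 0.0237706 , -0.01554895, -0.01248328]), 'grip_width': 86.76787564847403}
```

View pics/scene0.png

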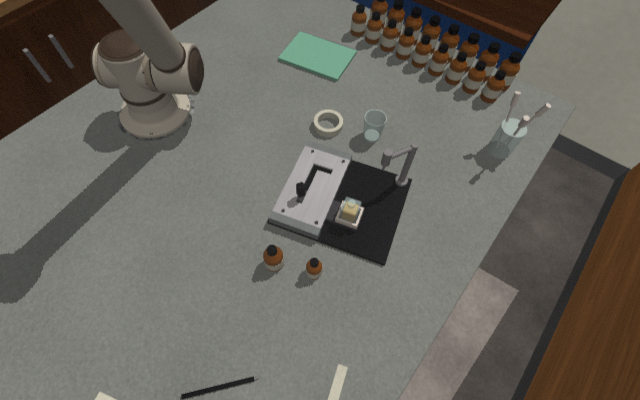

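View pics/top0.png

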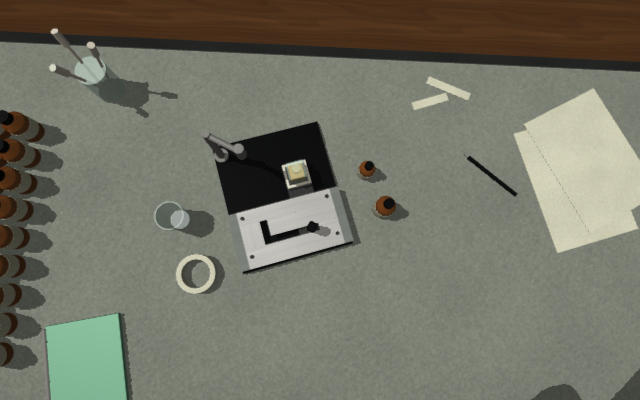

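The scene view shows the plate near (312,190) and the knob near (301,188). In the top view the plate is around (293,230), the slot runs from (265,225) to (313,228), and the knob is near (313,227). The bottles are at (367,169) and (386,206), the beaker at (171,216) and the tape at (196,274). I'll zoom in and take measurements.

```bash
python3 - <<'E'
import cv2,numpy as np
a=cv2.imread('pics/top0.png')[110:285,200:365]; cv2.imwrite('pics/t0z.png',cv2.resize(a,None,fx=4,fy=3.4,interpolation=cv2.INTER_CUBIC)[:600])
a=cv2.imread('pics/scene0.png')[130:280,250:430]; cv2.imwrite('pics/s0z.png',cv2.resize(a,None,fx=4,fy=4,interpolation=cv2.INTER_CUBIC))
im=cv2.imread('pics/top0.png')
hsv=cv2.cvtColor(im,cv2.COLOR_BGR2HSV)
m=(im.min(2)>135).astype(np.uint8); m[:180]=0; m[275:]=0; m[:,:228]=0; m[:,360:]=0
n,l,s,c=cv2.connectedComponentsWithStats(m); i=1+s[1:,4].argmax(); print(s[i])
ct=cv2.findContours((l==i).astype(np.uint8),cv2.RETR_EXTERNAL,cv2.CHAIN_APPROX_NONE)[0][0]
r=cv2.minAreaRect(ct); print(r,cv2.boxPoints(r)); print(cv2.approxPolyDP(ct,5,True)[:,0])
E
```

```text
[ 236  189  109   80 4833]
((289.5384216308594, 228.3076934814453), (57.53499984741211, 98.93213653564453), 74.74488067626953) [[234.24612 213.56923]
 [329.69226 187.53847]
 [344.83072 243.04616]
 [249.38458 269.0769 ]]
[[329 189]
 [237 213]
 [249 267]
 [344 242]]
```

View pics/t0z.png

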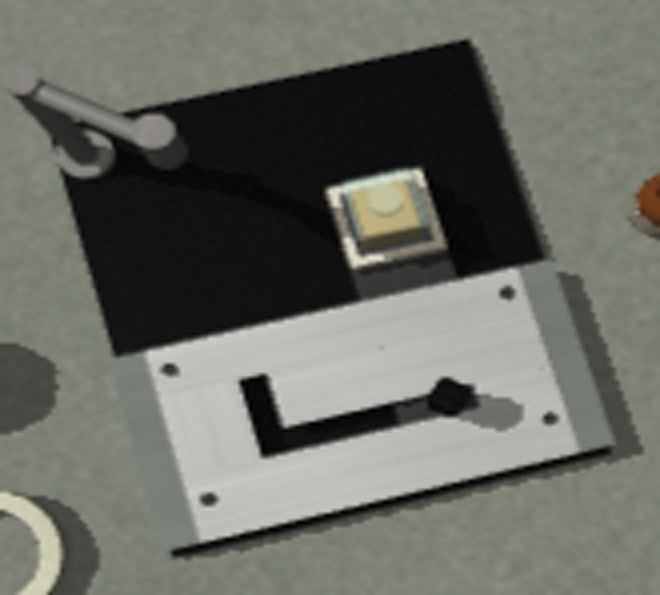

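View pics/s0z.png

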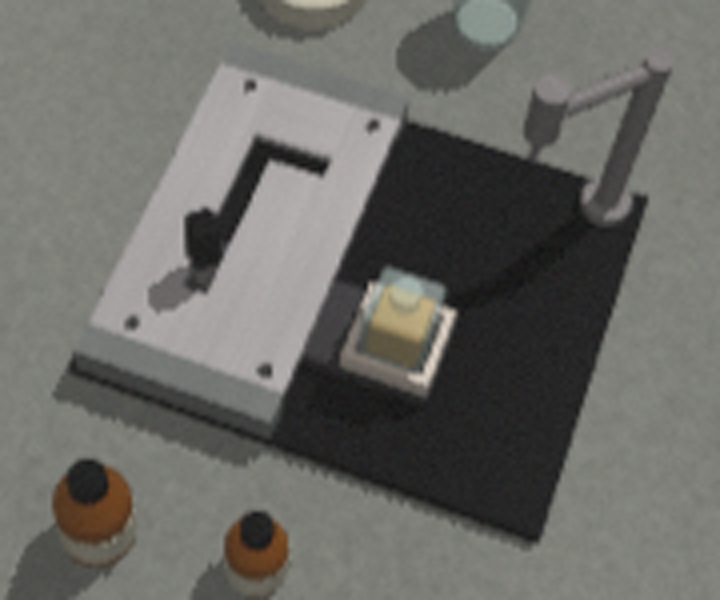

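```bash
cat >> h.py <<'E'
def proj(P,n):
    c=eyes.camera_model(n); p=R.from_rotvec(c['attitude']).as_matrix().T@(np.array(P,float)-c['xyz'])
    return np.array([c['cx']+c['fx']*p[0]/p[2], c['cy']+c['fy']*p[1]/p[2]])
def ray(uv,n,z):
    c=eyes.camera_model(n); d=R.from_rotvec(c['attitude']).as_matrix()@np.array([(uv[0]-c['cx'])/c['fx'],(uv[1]-c['cy'])/c['fy'],1])
    return c['xyz']+d*(z-c['xyz'][2])/d[2]
E
cat > fit.py <<'E'
from h import *
from scipy.optimize import least_squares
obs=[('top',(210,-125,10),(317.5,121.8)),('top',(-85,125,10),(243,272.6)),('top',(-85,-125,10),(353,242.4)),
('top',(-38,61,34),(266.2,244.1)),('top',(14,61,34),(260,221.8)),('top',(14,45,34),(267,220)),('top',(-22,45,34),(271,235.9)),
('scene',(-85,-125,10),(267.5,222)),('scene',(210,-125,10),(383.75,266.2)),('scene',(210,125,10),(412,180)),
('scene',(-38,61,34),(314.2,164.2)),('scene',(14,61,34),(332.5,170)),('scene',(-22,45,34),(318,170.7))]
W=[(n,np.array(s),ray(np.array(uv)-0.5,n,s[2])) for n,s,uv in obs]
def S(p,s): c,q=np.cos(p[2]),np.sin(p[2]); return np.array([p[0]+c*s[0]-q*s[1],p[1]+q*s[0]+c*s[1]])
def res(p,sel=('top','scene')): return np.concatenate([S(p,s)-w[:2] for n,s,w in W if n in sel])
for sel in (('top',),('scene',),('top','scene')):
    r=least_squares(lambda p:res(p,sel),[450,90,0.2],loss='soft_l1'); print(sel,r.x.round(3),np.degrees(r.x[2]).round(2)); print(res(r.x,sel).reshape(-1,2).round(1).tolist())
p=r.x
def inv(w): c,q=np.cos(p[2]),np.sin(p[2]); d=np.array(w[:2])-p[:2]; return np.array([c*d[0]+q*d[1],-q*d[0]+c*d[1]])
print('knob top-view',inv(ray((311.3,226),'top',86)),'scene', inv(ray((301,183.5),'scene',86)))
for nm,s in dict(corner=(-30,55),end=(8,53),nozzle=(136,54),post=(185,108)).items(): print(nm,S(p,s).round(1))
for k in (0,20,40,110): print(k,S(p,(-30,-55+k)).round(1),proj([*S(p,(-30,-55+k)),86],'scene').round(1),proj([*S(p,(-30,-55+k)),86],'top').round(1))
for nm,uv,z in (('ba',(387,203),80),('bb',(368,166),65),('tape',(196,274),24),('beaker',(171,216),40)): w=ray(uv,'top',z); print(nm,w.round(0),inv(w).round(0))
E
python3 fit.py
python3 - <<'E'
import cv2
a=cv2.imread('pics/scene0.png')[160:220,280:345]; cv2.imwrite('pics/s0zz.png',cv2.resize(a,None,fx=10,fy=10,interpolation=cv2.INTER_CUBIC))
E
```

```text
('top',) [540.327  76.546   6.58 ] 376.99
[[1.9, -0.2], [-3.3, -1.3], [-1.9, -0.5], [-1.5, 1.0], [0.6, 0.7], [1.0, 0.3], [0.7, -0.2]]
('scene',) [5.43254e+02 7.28320e+01 2.90000e-01] 16.64
[[-1.2, -1.1], [1.3, 1.6], [1.5, -0.2], [-1.3, 0.5], [1.2, 0.2], [-1.4, -0.6]]
('top', 'scene') [541.954  74.964 -24.843] -1423.37
[[3.2, -3.3], [-1.0, -2.1], [-1.2, -1.8], [0.4, -0.3], [2.7, -0.8], [2.9, -1.3], [2.5, -1.5], [-2.5, 1.0], [0.0, 3.7], [0.2, 1.9], [-2.6, 2.6], [-0.1, 2.4], [-2.7, 1.5]]
knob top-view [-31.60058386 -40.2230973 ] scene [-29.17610608 -39.92087286]
corner [497.5 119.1]
end [534.5 128. ]
nozzle [656.8 165.6]
post [688.3 231.4]
0 [528.9  13.7] [298.1 188.5] [318.1 223.4]
20 [523.2  32.8] [301.5 181.7] [308.6 225.9]
40 [517.5  52. ] [304.8 175.1] [299.1 228.5]
110 [497.5 119.1] [315.9 152.9] [265.4 237.5]
ba [ 576. -129.   80.] [ -26. -206.]
bb [658. -92.  65.] [  64. -193.]
tape [420. 268.  24.] [-62. 220.]
beaker [541. 325.  40.] [ 70. 240.]
```

View pics/s0zz.png

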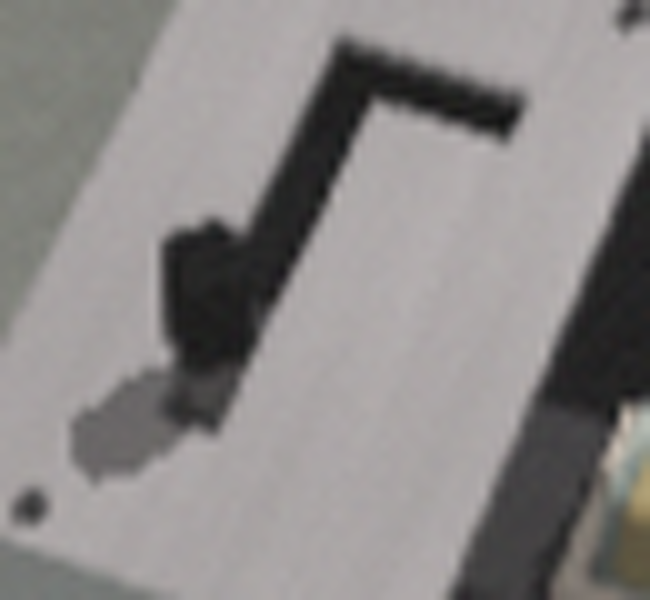

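```bash
cat >> h.py <<'E'
P0=np.array([542.0,74.8]); YAW=np.radians(16.7)
ex=np.array([np.cos(YAW),np.sin(YAW)]); ey=np.array([-ex[1],ex[0]])
def S(x,y): return P0+x*ex+y*ey
def inv(w): d=np.array(w[:2])-P0; return np.array([d@ex,d@ey])
def rep():
    s=robot.state(); M=R.from_rotvec(s['ee_rot']).as_matrix(); f=s['force']
    print('t',round(s['t'],2),'tcp',s['ee_pos'].round(1),'stand',inv(s['ee_pos']).round(1),'jaw ang',np.degrees(np.arctan2(M[1,1],M[0,1])).round(1),'xtool',M[:,0].round(3),'F stand',(f[:2]@ex).round(1),(f[:2]@ey).round(1),f[2].round(1),'w',round(s['grip_width'],1),'j',s['joint_pos'].round(2))
E
python3 - <<'E'
from h import *
rep(); print('pre',S(-30,-85))
E
```

```text
t 0.1 tcp [ 213.4 -586.8  221.6] stand [-504.8 -539.3] jaw ang 110.0 xtool [-0.001  0.002 -1.   ] F stand -0.4 0.9 0.1 w 86.8 j [-0.96  0.39  0.01 -0.   -1.19 -0.26]
pre [537.69096934 -15.23572766]
```

>>> send_rows(series="30 52 0 -3.3 1;60 104 0 -3.3 1;90 156 0 -3.3 1;120 208 0 -3.3 1;150 260 0 -3.3 1;180 312 0 -3.3 1;210 364 0 -3.3 1;240 416 0 -3.3 1;270 468 0 -3.3 1;300 520 0 -3.3 1")

```text
t: 1.35
ee_pos: [514.0, -65.4, 222.4]
ee_rot: [-0.229, 1.559, 0.229]
force: [1.0, -0.9, 0.0]
grip_width: 1.5
```

>>> send_rows(series="12 26 0 0 1;24 52 0 0 1;24 52 0 0 1;24 52 0 0 1")

```text
t: 1.85
ee_pos: [537.1, -15.6, 222.2]
ee_rot: [-0.229, 1.56, 0.229]
force: [-0.1, -0.3, -0.1]
grip_width: 0.5
```

```bash
python3 - <<'E'
from h import *
rep(); snap('scene','s1.png')
E
```

```text
t 1.85 tcp [537.1 -15.6 222.2] stand [-30.7 -85.2] jaw ang 106.7 xtool [-0.001 -0.    -1.   ] F stand -0.2 -0.2 -0.1 w 0.5 j [ 0.27  0.24 -0.21 -0.   -1.13 -1.55]
```

View pics/s1.png

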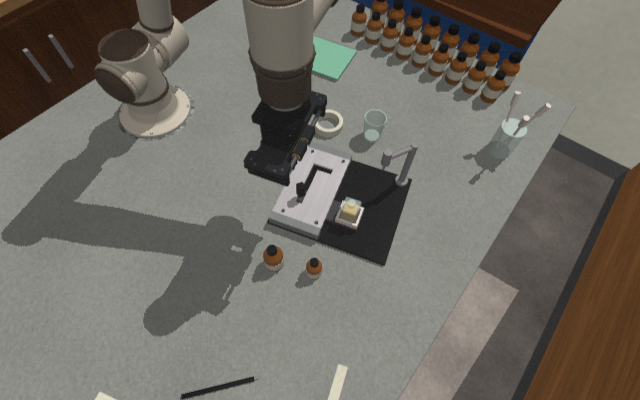

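The scene view shows the closed gripper above and on the near side of the knob (301,188), with the stand unmoved. I'll lower it and check again.

>>> send_rows(series="0 0 -40 0 1;0 0 -80 0 1;0 0 -120 0 1;0 0 -150 0 1;0 0 -164 0 1;0 0 -164 0 1;0 0 -164 0 1")

```text
t: 2.78
ee_pos: [538.6, -15.4, 59.9]
ee_rot: [-0.228, 1.556, 0.229]
force: [-0.4, 0.2, 0.8]
grip_width: 0.4
```

```bash
python3 - <<'E'
from h import *
rep()
for n in('scene','top'):
    a=snap(n,n+'2.png'); a=a[130:280,230:430]; cv2.imwrite('pics/z2'+n+'.png',cv2.resize(a[:,:,::-1],None,fx=4,fy=4,interpolation=cv2.INTER_CUBIC))
print(ey*10,ex*10)
E
```

```text
t 2.77 tcp [538.6 -15.4  59.9] stand [-29.1 -85.4] jaw ang 106.7 xtool [ 0.003  0.    -1.   ] F stand -0.4 0.3 0.8 w 0.4 j [ 0.27  0.42 -0.41  0.   -0.74 -1.55]
[-2.8736052   9.57822495] [9.57822495 2.8736052 ]
```

View pics/z2scene.png

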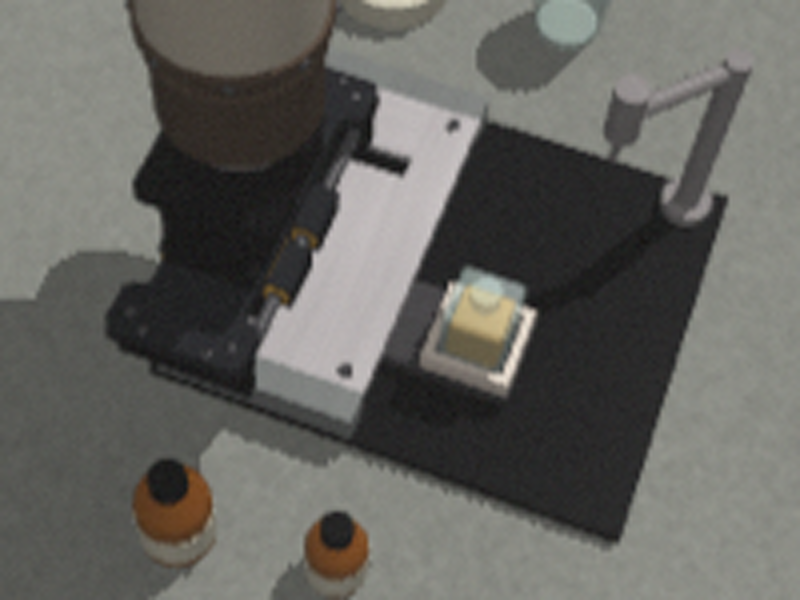

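View pics/z2top.png

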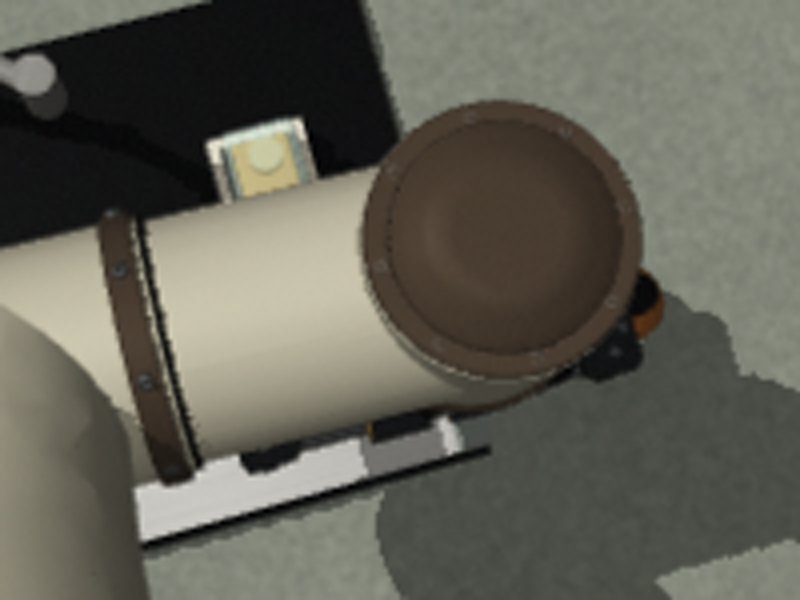

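View pics/top2.png

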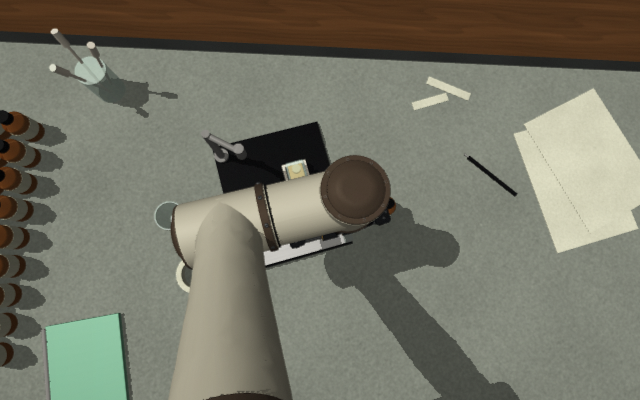

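View pics/scene2.png

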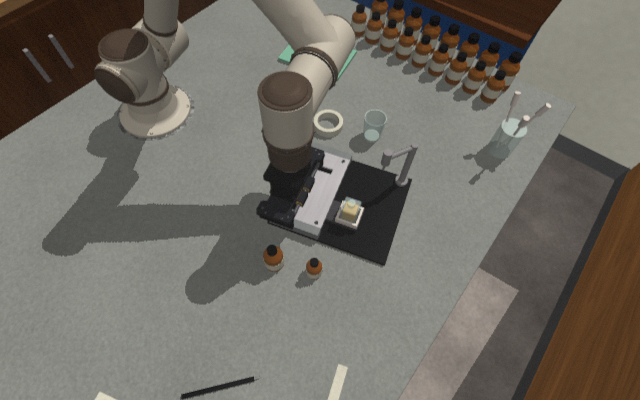

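>>> send_rows(series="-3 5 0 0 1;-5 10 0 0 1;-6 14 0 0 1;-7 19 0 0 1;-8 24 0 0 1;-9.5 29 0 0 1;-9.5 29 0 0 1")

```text
t: 3.75
ee_pos: [528.1, 14.1, 58.5]
ee_rot: [-0.229, 1.558, 0.229]
force: [-0.9, 0.2, -0.8]
grip_width: 0.6
```

```bash
python3 - <<'E'
from h import *
rep()
a=snap('scene','s3.png'); a=a[130:280,230:430]; cv2.imwrite('pics/s3z.png',cv2.resize(a[:,:,::-1],None,fx=4,fy=4,interpolation=cv2.INTER_CUBIC))
E
```

```text
t 3.75 tcp [528.1  14.1  58.5] stand [-30.8 -54.1] jaw ang 106.7 xtool [ 0.  0. -1.] F stand -0.8 0.4 -0.8 w 0.6 j [ 0.33  0.41 -0.44 -0.   -0.73 -1.61]
```

View pics/s3z.png

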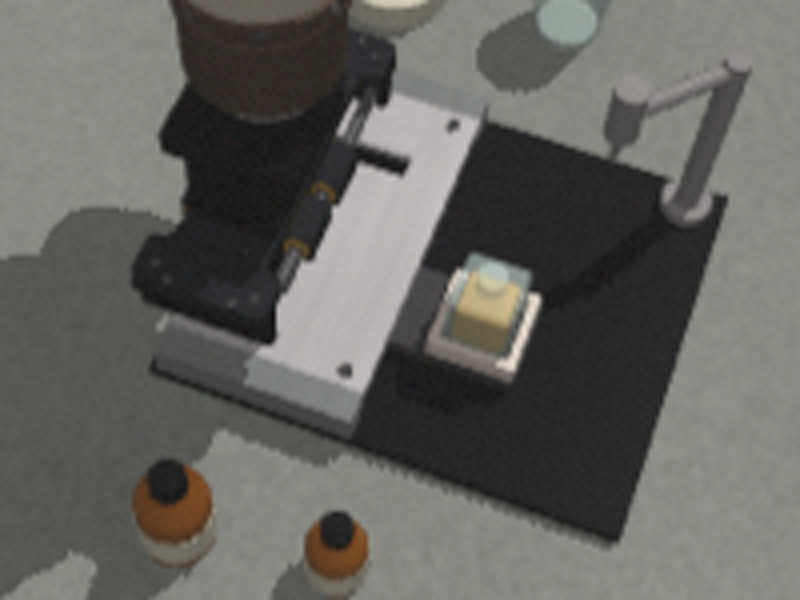

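The nest moved about 9 mm with the fingers (its near corner went from (480,358) to (487,350) in the crop), so the fingers are in contact and pushing. I'll keep going.

>>> send_rows(series="-2 8 0 0 1;-4 16 0 0 1;-6.5 24 0 0 1;-8.5 32 0 0 1;-11 40 0 0 1;-13.5 48 0 0 1;-16 56 0 0 1;-18.5 64 0 0 1;-18.5 64 0 0 1")

```text
t: 4.92
ee_pos: [510.1, 78.7, 58.7]
ee_rot: [-0.229, 1.557, 0.23]
force: [0.5, -0.5, -0.3]
grip_width: 0.4
```

```bash
cat >> h.py <<'E'
def nest(im):
    # white nest frame + flacon: bright region over the black base, crop by position
    g=im.min(2); m=(g>110).astype(np.uint8)
    n,l,s,c=cv2.connectedComponentsWithStats(m); 
    for i in range(1,n):
        x,y,w,h,a=s[i]
        if 325<x+w/2<400 and 160<y+h/2<235 and 15<a<900: print('blob',s[i].tolist(),c[i].round(1))
E
python3 - <<'E'
from h import *
rep()
a=snap('scene','s4.png')
for f in('scene0','s3','s4'): print(f); nest(cv2.imread('pics/'+f+'.png'))
a=a[130:280,230:430]; cv2.imwrite('pics/s4z.png',cv2.resize(a[:,:,::-1],None,fx=4,fy=4,interpolation=cv2.INTER_CUBIC))
E
```

```text
t 4.92 tcp [510.1  78.7  58.7] stand [-29.5  12.9] jaw ang 106.7 xtool [ 0.001  0.001 -1.   ] F stand 0.3 -0.6 -0.3 w 0.4 j [ 0.47  0.39 -0.47 -0.   -0.71 -1.75]
scene0
blob [385, 153, 23, 27, 239] [396.5 164.8]
blob [340, 198, 24, 29, 302] [352.2 208.1]
blob [337, 211, 9, 11, 18] [339.4 216.8]
s3
blob [385, 153, 23, 28, 259] [396.5 164.8]
blob [337, 194, 28, 29, 369] [352.2 205.9]
s4
blob [385, 153, 23, 28, 247] [396.4 165. ]
blob [347, 172, 27, 28, 320] [361.2 182.9]
```

View pics/s4z.png

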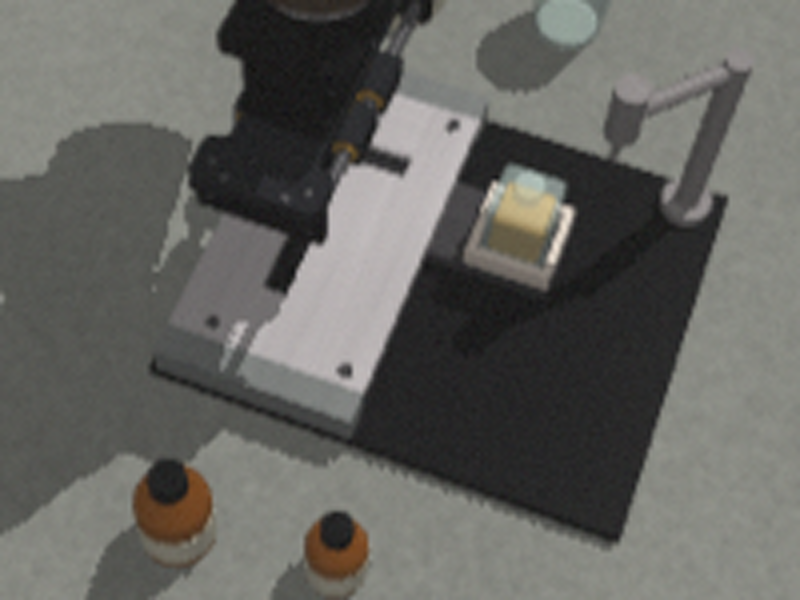

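```bash
python3 - <<'E'
from h import *
print(inv(ray((362,175.5),'scene',87)), inv(ray((352.5,198.2),'scene',87)),'(first from 490,275)')
E
```

```text
[94.85994901 34.27235404] [ 94.21683756 -32.56800401] (first from 490,275)
```

>>> send_rows(series="-1 4 0 0 1;-2.5 8 0 0 1;-3.5 12 0 0 1;-4.5 15 0 0 1;-4.5 15 0 0 1")

```text
t: 5.6
ee_pos: [505.0, 93.0, 58.6]
ee_rot: [-0.229, 1.559, 0.229]
force: [-0.1, -0.8, -0.3]
grip_width: 0.6
```

>>> send_rows(series="-0.6 2 0 0 1;-0.9 3 0 0 1")

```text
t: 5.85
ee_pos: [504.1, 95.6, 58.5]
ee_rot: [-0.229, 1.559, 0.228]
force: [0.3, -1.3, 0.3]
grip_width: 0.4
```

```bash
python3 - <<'E'
from h import *
rep()
a=snap('scene','s5.png'); nest(a)
a=a[130:280,230:430]; cv2.imwrite('pics/s5z.png',cv2.resize(a[:,:,::-1],None,fx=4,fy=4,interpolation=cv2.INTER_CUBIC))
E
```

```text
t 5.85 tcp [504.1  95.6  58.5] stand [-30.3  30.8] jaw ang 106.7 xtool [-0. -0. -1.] F stand -0.1 -1.3 0.3 w 0.4 j [ 0.5   0.38 -0.47  0.   -0.71 -1.78]
blob [385, 153, 23, 28, 251] [396.5 164.8]
blob [349, 167, 27, 28, 321] [363.5 177.8]
```

View pics/s5z.png

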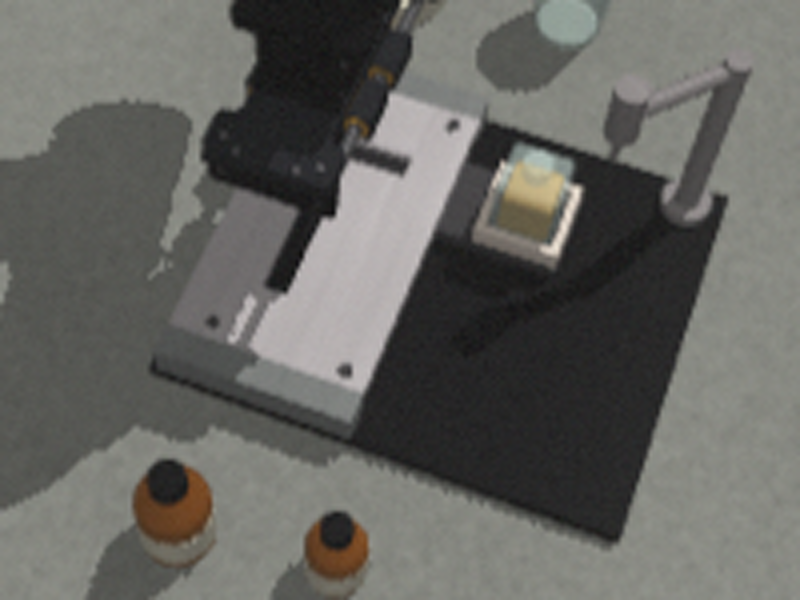

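>>> send_rows(series="-0.3 1 0 0 1;-0.6 2 0 0 1")

```text
t: 6.15
ee_pos: [503.5, 97.6, 58.5]
ee_rot: [-0.229, 1.559, 0.228]
force: [0.1, 0.2, 1.4]
grip_width: 0.5
```

>>> send_rows(series="-0.3 1 0 0 1;-0.6 2 0 0 1")

```text
t: 6.4
ee_pos: [502.9, 99.7, 58.5]
ee_rot: [-0.229, 1.559, 0.228]
force: [0.4, -1.7, 0.1]
grip_width: 0.5
```

>>> send_rows(series="-0.3 1 0 0 1;-0.3 1 0 0 1")

```text
t: 6.65
ee_pos: [502.7, 100.3, 58.6]
ee_rot: [-0.229, 1.559, 0.228]
force: [1.5, -3.0, 1.6]
grip_width: 0.5
```

```bash
python3 - <<'E'
from h import *
rep()
a=snap('scene','s6.png'); nest(a)
a=a[130:280,230:430]; cv2.imwrite('pics/s6z.png',cv2.resize(a[:,:,::-1],None,fx=4,fy=4,interpolation=cv2.INTER_CUBIC))
E
```

```text
t 6.65 tcp [502.7 100.3  58.6] stand [-30.3  35.7] jaw ang 106.7 xtool [-0.    -0.001 -1.   ] F stand 0.6 -3.3 1.6 w 0.5 j [ 0.51  0.38 -0.48  0.   -0.71 -1.79]
blob [385, 153, 23, 28, 249] [396.4 164.9]
blob [350, 165, 26, 29, 320] [364.1 176.4]
```

>>> send_rows(series="-0.3 1 0 0 1;-0.3 1 0 0 1")

```text
t: 6.95
ee_pos: [502.5, 100.9, 58.6]
ee_rot: [-0.229, 1.559, 0.228]
force: [2.6, -6.9, 1.3]
grip_width: 0.9
```

>>> send_rows(series="-0.3 1 0 0 1;-0.3 1 0 0 1")

```text
t: 7.2
ee_pos: [502.3, 101.3, 58.7]
ee_rot: [-0.23, 1.559, 0.227]
force: [3.7, -8.8, 1.2]
grip_width: 0.3
```

```bash
python3 - <<'E'
from h import *
rep()
a=snap('scene','s7.png'); nest(a)
a=a[130:280,230:430]; cv2.imwrite('pics/s7z.png',cv2.resize(a[:,:,::-1],None,fx=4,fy=4,interpolation=cv2.INTER_CUBIC))
E
```

```text
t 7.2 tcp [502.3 101.3  58.7] stand [-30.4  36.8] jaw ang 106.7 xtool [-0.    -0.002 -1.   ] F stand 1.0 -9.5 1.2 w 0.3 j [ 0.52  0.38 -0.48  0.   -0.71 -1.8 ]
blob [385, 153, 23, 28, 247] [396.5 164.9]
blob [350, 165, 26, 28, 320] [364.  176.4]
```

View pics/s7z.png

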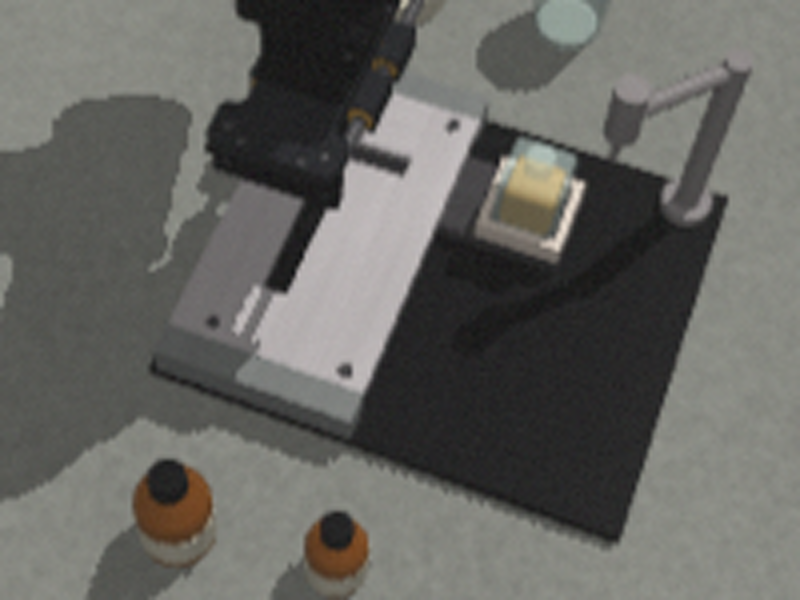

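The push force rose to 9.5 N while the nest stopped at (364,176), so the pin is against the wall at the corner. I'll back off, go around behind the knob on the robot side and line up.

>>> send_rows(series="3 -10 0 0 1;6.5 -22 0 0 1;-10 -27 0 0 1;-31 -33 0 0 1;-31 -33 0 0 1;-35 -20 0 0 1;-38 -7 0 0 1;-42 5 0 0 1;-42 5 0 0 1")

```text
t: 8.38
ee_pos: [460.1, 108.9, 58.5]
ee_rot: [-0.23, 1.558, 0.23]
force: [-0.3, 0.7, -0.7]
grip_width: 0.7
```

```bash
python3 - <<'E'
from h import *
rep()
a=snap('scene','s8.png'); nest(a)
a=a[130:280,230:430]; cv2.imwrite('pics/s8z.png',cv2.resize(a[:,:,::-1],None,fx=4,fy=4,interpolation=cv2.INTER_CUBIC))
E
```

```text
t 8.38 tcp [460.1 108.9  58.5] stand [-68.7  56.2] jaw ang 106.8 xtool [ 0.  0. -1.] F stand -0.1 0.7 -0.7 w 0.7 j [ 0.58  0.33 -0.57 -0.   -0.67 -1.85]
blob [385, 153, 23, 28, 249] [396.5 164.8]
blob [350, 165, 26, 28, 317] [364.  176.4]
```

View pics/s8z.png

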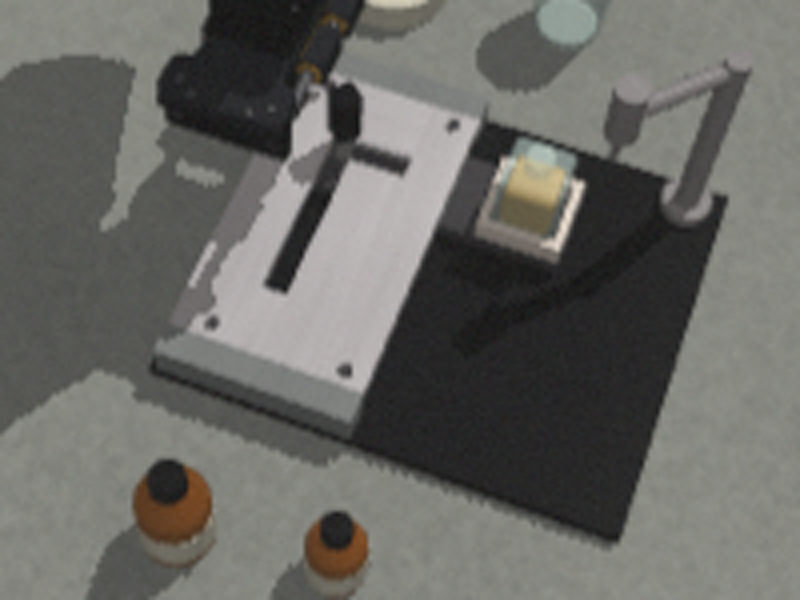

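The pin is at the corner: the knob top is at about (316,153) and the corner projects to (315.9,152.9). The fingers are behind it. Next is the push along +x.

>>> send_rows(series="5 0.5 0 0 1;10 2 0 0 1;14 3.3 0 0 1;18 4.5 0 0 1;22 5.7 0 0 1;26 6.8 0 0 1;26 6.8 0 0 1")

```text
t: 9.3
ee_pos: [486.3, 114.5, 58.4]
ee_rot: [-0.229, 1.559, 0.228]
force: [-0.7, -0.3, -0.4]
grip_width: 0.3
```

```bash
python3 - <<'E'
from h import *
rep()
a=snap('scene','s9.png'); nest(a)
a=a[130:280,230:430]; cv2.imwrite('pics/s9z.png',cv2.resize(a[:,:,::-1],None,fx=4,fy=4,interpolation=cv2.INTER_CUBIC))
E
```

```text
t 9.3 tcp [486.3 114.5  58.4] stand [-41.9  54. ] jaw ang 106.7 xtool [-0. -0. -1.] F stand -0.7 -0.1 -0.4 w 0.3 j [ 0.56  0.37 -0.51  0.   -0.7  -1.84]
blob [385, 153, 23, 28, 252] [396.4 164.8]
blob [353, 166, 27, 28, 317] [367.4 177.4]
```

View pics/s9z.png

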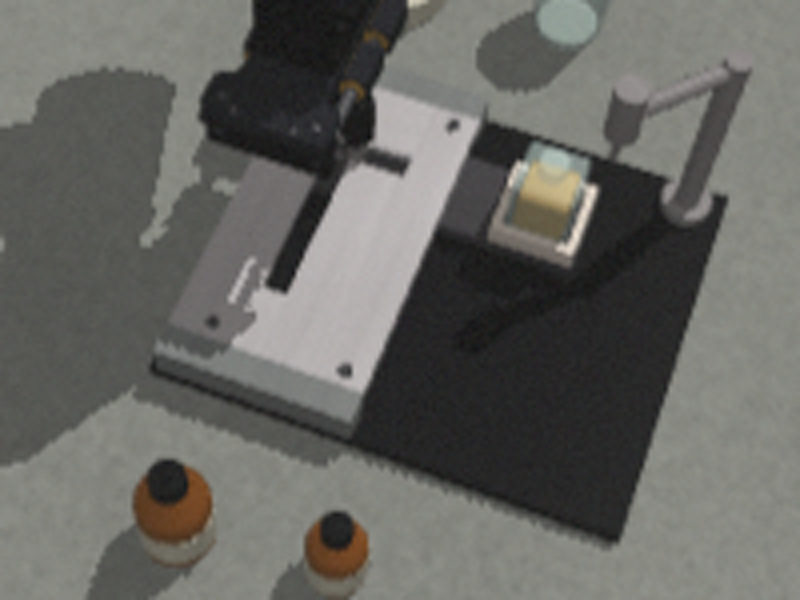

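The nest moved from (364,176) to (367.4,177.4), about 9 mm along +x, which is more than the 4 mm of play. The pin has entered the short leg.

>>> send_rows(series="4 1.2 0 0 1;8 2.4 0 0 1;12 3.6 0 0 1;16 4.8 0 0 1;20 6 0 0 1;22 6.6 0 0 1;22 6.6 0 0 1")

```text
t: 10.22
ee_pos: [508.6, 121.3, 58.6]
ee_rot: [-0.228, 1.558, 0.229]
force: [-0.5, 0.5, -0.2]
grip_width: 0.6
```

```bash
python3 - <<'E'
from h import *
rep()
a=snap('scene','s10.png'); nest(a)
a=a[130:280,230:430]; cv2.imwrite('pics/s10z.png',cv2.resize(a[:,:,::-1],None,fx=4,fy=4,interpolation=cv2.INTER_CUBIC))
E
```

```text
t 10.22 tcp [508.6 121.3  58.6] stand [-18.7  54.1] jaw ang 106.7 xtool [ 0.001  0.    -1.   ] F stand -0.3 0.6 -0.2 w 0.6 j [ 0.54  0.4  -0.45  0.   -0.72 -1.82]
blob [385, 153, 23, 28, 249] [396.5 164.9]
blob [362, 169, 26, 28, 308] [376.1 179.9]
```

View pics/s10z.png

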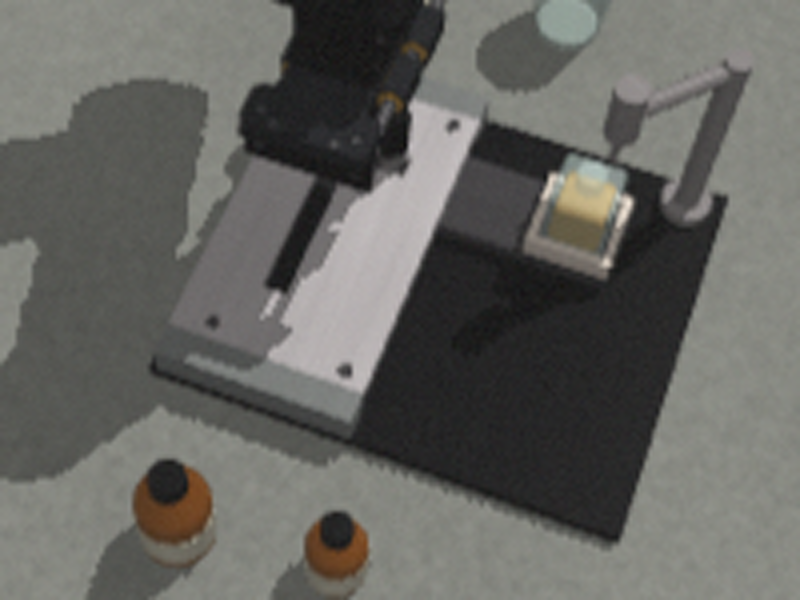

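>>> send_rows(series="1 0.3 0 0 1;2 0.6 0 0 1;3 0.9 0 0 1")

```text
t: 10.65
ee_pos: [511.2, 122.0, 58.6]
ee_rot: [-0.229, 1.559, 0.229]
force: [-1.4, 0.3, 1.0]
grip_width: 0.4
```

>>> send_rows(series="1 0.3 0 0 1;2 0.6 0 0 1;2 0.6 0 0 1")

```text
t: 11.02
ee_pos: [513.3, 122.7, 58.6]
ee_rot: [-0.228, 1.558, 0.229]
force: [-0.9, 0.8, -2.1]
grip_width: 0.6
```

>>> send_rows(series="1 0.3 0 0 1;2 0.6 0 0 1;2 0.6 0 0 1")

```text
t: 11.4
ee_pos: [514.7, 123.0, 58.5]
ee_rot: [-0.229, 1.56, 0.228]
force: [-3.2, 0.4, 0.2]
grip_width: 0.4
```

```bash
python3 - <<'E'
from h import *
rep()
a=snap('scene','s11.png'); nest(a)
E
```

```text
t 11.4 tcp [514.7 123.   58.5] stand [-12.3  54. ] jaw ang 106.7 xtool [-0.001 -0.    -1.   ] F stand -3.0 1.3 0.2 w 0.4 j [ 0.54  0.41 -0.43 -0.   -0.73 -1.82]
blob [385, 153, 23, 28, 249] [396.5 164.8]
blob [364, 170, 27, 28, 315] [378.5 180.8]
```

>>> send_rows(series="1 0.3 0 0 1;2 0.6 0 0 1;2 0.6 0 0 1")

```text
t: 11.82
ee_pos: [515.2, 123.0, 58.3]
ee_rot: [-0.229, 1.563, 0.228]
force: [-6.9, -0.2, 4.4]
grip_width: 0.3
```

>>> send_rows(series="1 0.3 0 0 1;2 0.6 0 0 1;2 0.6 0 0 1")

```text
t: 12.2
ee_pos: [515.5, 123.0, 58.2]
ee_rot: [-0.23, 1.567, 0.227]
force: [-11.3, 0.1, 7.0]
grip_width: 0.9
```

```bash
python3 - <<'E'
from h import *
rep()
a=snap('scene','s12.png'); nest(a)
E
```

```text
t 12.2 tcp [515.5 123.   58.2] stand [-11.5  53.8] jaw ang 106.6 xtool [-0.008 -0.003 -1.   ] F stand -10.8 3.4 7.0 w 0.9 j [ 0.54  0.41 -0.43 -0.   -0.74 -1.82]
blob [385, 153, 23, 28, 251] [396.4 164.9]
blob [365, 170, 26, 28, 312] [378.5 180.9]
```

The force rose to 11 N with the nest stopped at (378.5,180.9), so the pin is fully home. I'll back straight off and then rise.

>>> send_rows(series="-4 -1.2 0 0 1;-10 -3 0 0 1;-22 -6.5 0 0 1;-36 -10.8 0 0 1;-46 -14 0 0 1;-46 -14 60 0 1;-60 -18 120 0 1;-90 -27 170 0 1;-120 -36 190 0 1;-120 -36 190 0 1")

```text
t: 13.5
ee_pos: [398.2, 88.1, 250.6]
ee_rot: [-0.227, 1.553, 0.231]
force: [-0.4, 0.8, -0.7]
grip_width: 0.7
```

```bash
python3 - <<'E'
from h import *
rep()
for n in('scene','top'):
    a=snap(n,n+'13.png'); nest(a) if n=='scene' else 0
    a=a[130:280,230:430] if n=='scene' else a[100:290,140:400]; cv2.imwrite('pics/z13'+n+'.png',cv2.resize(a[:,:,::-1],None,fx=3,fy=3,interpolation=cv2.INTER_CUBIC))
print(proj([*S(8,53),86],'scene'),proj([*S(8,53),86],'top'),proj([*S(133,53),87],'scene'))
E
```

```text
t 13.5 tcp [398.2  88.1 250.6] stand [-133.9   54.1] jaw ang 106.7 xtool [ 0.005  0.003 -1.   ] F stand -0.1 0.9 -0.7 w 0.7 j [ 0.62 -0.02 -0.43  0.   -1.15 -1.9 ]
blob [385, 153, 23, 28, 244] [396.5 165. ]
blob [365, 170, 26, 28, 297] [378.7 180.5]
[330.13580238 158.37732979] [261.84338982 219.09496395] [379.91548202 174.46864302]
```

View pics/z13scene.png

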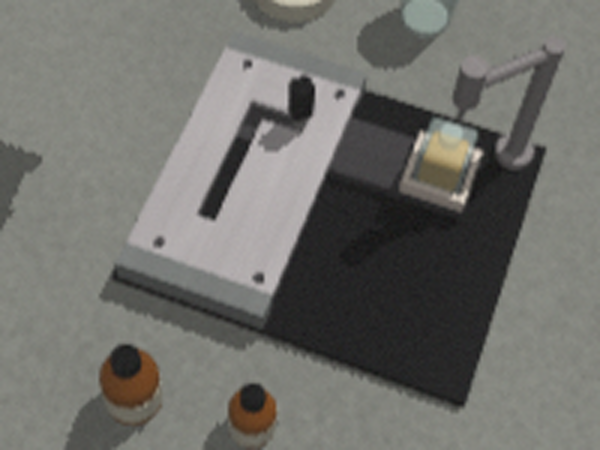

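View pics/z13top.png

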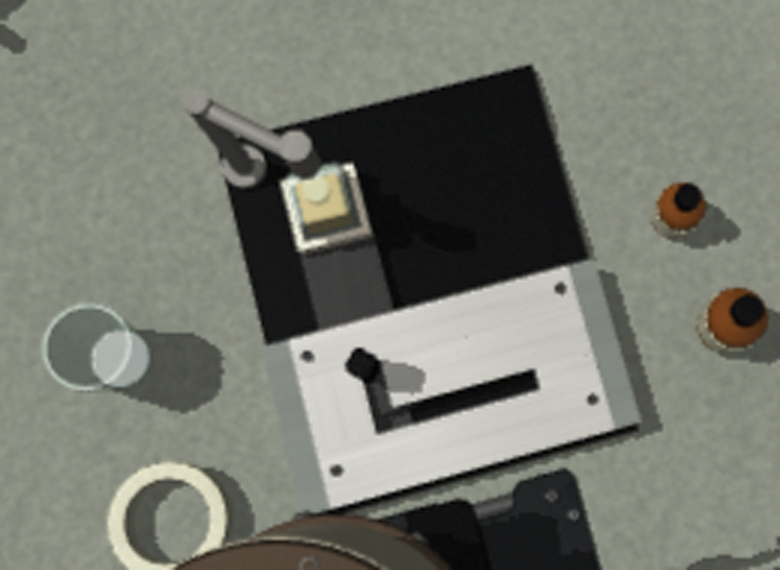

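The knob top is at about (330,157.5) in the scene view and home projects to (330.1,158.4). The neck is at (380.5,174) against (379.9,174.5). The bottles, beaker and tape haven't moved, and the arm is clear.

```bash
python3 -c "
from cell import robot
print(robot.close_job())"
```

```text
the job is handed in; nothing more can be done
None
```

The flacon is under the nozzle and the carriage is fully home; I handed the job in at about 13.6 s of the 48 s.

With the gripper shut, I pushed the knob along the long leg to the corner. There the force rose to 9.5 N and the nest stopped moving. I then went around to the robot side and pushed the knob into the short leg until it stopped, where the force rose to about 11 N. After that I backed off and lifted clear.

**Last checks:**
- **Scene view:** the knob and the flacon's neck are within about 1 pixel of their computed home positions. The nest did not shift when I let go.
- **Travel in the short leg:** this comes to about 40 mm by pixel scale, against an expected 36–40 mm.
- **Other objects:** the bottles, beaker and tape look unmoved in the last pictures. I compared them by eye and did not measure them.
- **Disagreement:** the top view put the knob about 2 pixels (roughly 4 mm) short of home. The two cameras differed by about 2–4 mm throughout, so I relied on the force stop and the scene view.

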